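# Match a pair of stone balls and show them under the bench magnifier

## Robot

A 6-joint arm with a two-finger parallel gripper is mounted at the origin on a cart in front of the work surface, level with it; the furniture and walls round the work are solid. World frame = base frame: x ahead of the robot, y to its left, z up, the work surface at z = 0. Lengths are in m, angles in rad, forces in N, time in s.
With the tool pointing down it reaches from about 0.3 to 0.775 m from the base axis. Payload 14.6 kg.
Tool frame: the origin (TCP) lies at the centre of the arm's flange, where the gripper is bolted on; the fingertips stand 199 mm ahead of it and the grasp point (between the pads) lies ctrl.tcp_to_grasp ahead of it (ctrl.tcp_to_grasp is the distance from the TCP to the grasp point, in m); z points along the fingers, y is the line along which they close (so a half turn about z gives the same grasp; the last joint's range is limited). The gripper opens to 94 mm and grips with 3 to 60 N. Pads are 16 mm wide; open, the fingers measure 119 mm over their backs; the gripper's body (75 mm by 177 mm) begins 78 mm behind the grasp point.
Start: joints at [-1.252, 0.3, 1.521, -0, 1.321, -0.067], TCP at [0.207, -0.51, 0.405] pointing down, gripper open.
Joint ranges: [-3.03, 3.03], [-0.79, 2.21], [0.23, 2.52], [-1.04, 4.18], [0, 3.07], [-2.55, 2.55]. Speed limits (rad/s): [2.22, 2.22, 2.57, 3.14, 3.14, 3.14].

## Interface

Orientations are given as [roll, pitch, yaw] about the fixed x, y, z axes, in that order (R = Rz(yaw) Ry(pitch) Rx(roll)).
In Python, from station import ctrl gives the robot as it stands. The module is installed in compiled form; this text tells all that it offers.
- The arm moves only by the shell command python3 -m jog 'ROWS' [OPENING] [FORCE]. ROWS is JSON, a list of rows, each a list of 6 numbers: the shift along the tool's x, y, z in cm, then the turn, a rotation vector about the tool's x, y, z in rad. In form: [[tx, ty, tz, ax, ay, az], ...]. A call has 1 to 8 rows; each row is the pose to reach, as a shift and turn from the pose commanded when the call began, along the tool's axes at that moment; what a row does not reach only later rows make up. A row lasts 1/10 s, in which the tool goes at most 50 mm and 8.59 degrees, less where a joint would pass 70% of its speed; a pose out of reach is approached as far as the arm can. A call with a gripper value outside its range is refused whole. OPENING is the opening in per cent of the stroke, from 0 (shut) to 100 (fully open), set as the call begins (- or left out, the last holds). The fingers move at their own pace and stop on an object; FORCE is the grip in N (left out, the last holds). Time passes only in rows, so rows that repeat a pose let the fingers close. It gives the time, the measured TCP pose, the force, the opening and the grip force at its end, in the units of the state.
- ctrl.get_obs(): the state, without advancing time (a new reading comes with each control period).
- ctrl.camera(name): name is "side" or "top"; returns a dict with "img" (384x512x3 uint8, blue, green, red), "intrinsics" (3x3 intrinsics, pixels), "k1" (the pictures are not rectified: a ray, as slopes to the right and down, at radius r is drawn at 1 + k1 r^2 times it, then the intrinsics apply), "R" (3x3) and "t" (3): a world point X has camera coordinates R X + t. Camera axes: x right, y down, z forward; pixel columns grow to the right and rows downward; lengths in m; the calibration is good to about 2 mm. A picture is of the moment at which its call begins. There is no depth.
- ctrl.hand_in(): hands the job in; it is judged then, once.
The state is a dict: "time_s": time; "qpos": joint angles; "joint_vel": joint speeds; "tau": joint torques, N m; "ee_pos": TCP position; "eef_rot": TCP orientation; "force": force on the tool from outside, world axes, zero at the start; "moment": the same for the moment, N m; "grip_width": finger opening in m; "grip_force": force on a finger pad.
Only numpy, scipy, OpenCV 4.12 (cv2) and the standard library are available. Lean on these libraries where they do the work, as an engineer would, in place of code of your own. Each camera call takes 0.05 s, during which the arm holds its last target. There are 200 camera calls.

## Task

I am matching two white agate balls for a pair of ear-rings: one already lies in a pocket of the small metal viewing tray. Pick out of the wooden sorting board the one ball of the same size and set it, without dropping it, in the tray's empty pocket while the tray still stands on the bench; then take the tray by its upright brass grip, lift it and carry it level, with both balls staying in their pockets, until both balls are under the glass of the bench magnifier, about a hand's breadth (8 cm) below it and touching nothing else. Finish there, still gripping the tray and holding it level and still; leave the other two balls in the board and do not disturb the other things on the bench.

Things in the scene. Friction and masses are not known exactly. Their poses are not given: they have to be found in the camera images.
- board: Wooden sorting board, fixed, 64 x 216 x 12 mm, lying flat on the bench (bench top at z = 0). Origin at the centre of its underside; its y axis runs along the row of four round pockets, which lie at y = -81, -27, 27 and 81 mm, each 26 mm wide and 4 mm deep with a flat floor (floor 8 mm above the bench). Three pockets hold one ball each in an order that varies; one end pocket (y = 81) is empty.
- ball_mate_center (a point): Centre of the wanted ball: smooth white agate, 20 mm in diameter, 11 g, lying loose in a pocket of the board (it may roll about 3 mm in the pocket). The middle one of the three sizes in the board.
- ball_small_center (a point): Centre of the white agate ball of 16 mm in the board; too small, stays there.
- ball_large_center (a point): Centre of the white agate ball of 24 mm in the board; too big, stays there.
- ball_first_center (a point): Centre of the white agate ball of 20 mm, 11 g, that already lies loose in the right pocket of the tray.
- tray: Steel viewing tray with a brass grip, loose, 0.16 to 0.26 kg. Origin on its underside below the middle of the grip; x points along a flat neck (24 mm wide, 8 mm thick) from the grip to a plate 60 (x) x 100 (y) x 10 mm centred at x = 130 mm, z points up. The plate has two round pockets side by side at y = -25 and +25 mm. The centre of mass lies about 50 mm from the grip towards the plate.
- grip (a point): Point in the upright brass grip at which to hold the tray, 42 mm above its underside. The grip is a plate 30 mm wide (along the tray's x), 12 mm thick (along the tray's y), with a round top 61 mm above the underside; pinch it from above across its 12 mm.
- pocket_full (a point): Centre of the floor of the tray's right pocket (tray y = -25 mm) where the first ball lies; 22 mm wide, 5 mm deep, floor 5 mm above the tray's underside.
- pocket_empty (a point): Centre of the floor of the tray's empty left pocket (tray y = +25 mm); 22 mm wide, 5 mm deep, flat floor 5 mm above the tray's underside. A 20 mm ball in it has its centre 10 mm above this point.
- tray_view (a point): Point on top of the tray's plate midway between the two pockets, 130 mm from the grip along the tray's x.
- lens (a point): Centre of the underside of the magnifier's lens ring, which is level and 250 mm above the bench: glass 96 mm across in a black ring 112 mm across and 14 mm thick. The glass is carried on its far side.
- magnifier: Bench magnifier, fixed. Origin on the bench straight below the centre of the lens; its x axis points to the round grey foot (112 mm across, centred at x = 180 mm), from which a steel gooseneck rises to 300 mm and arches back to the far side of the lens ring. Below the lens and on the robot's side of it all is free.
- tweezers: Steel tweezers 133 mm long, 9 mm high, loose at the front right of the bench; leave alone.
- pliers: Small pliers with red grips, 101 x 68 x 10 mm, loose at the front left; leave alone.
- pocket_tool: Folding pocket tool 83 mm long, 11 mm high, loose; leave alone.
- pin_a: Cast silver pin blank 85 mm long, 10 mm high, loose on the right of the bench; leave alone.
- pin_b: Another such silver pin blank, 88 mm long; leave alone.

How it is judged:
By the outcome, as a careful person would: the job done as asked, in the order asked, and still so for the second after the job is handed in, while the arm keeps its last pose, push and grip.
It also fails if it takes over 58 s, if anything falls off the work surface, if the arm or the gripper's body presses on something with over 40 N, if the wrist force passes 120 N, or if a joint passes its speed limit or range.

## Working session

There is one attempt and no reset: what is moved stays moved. The work goes in short steps, Python scripts to look and compute and a shell command to move; the robot and the scene stay as the last step left them, time stands still between calls to the robot, and variables do not carry over. Pictures are saved under pics/ and viewed, at most 10 in all, crops included, and the job is handed in when it is done.

```bash
mkdir -p pics
python3 - <<'E'
from station import ctrl
import cv2,numpy as np
o=ctrl.get_obs();print(o, ctrl.tcp_to_grasp)
for n in("side","top"):
    c=ctrl.camera(n);cv2.imwrite(f"pics/{n}0.png",c["img"]);print(n,c["intrinsics"],c["k1"],c["R"],c["t"], -c["R"].T@c["t"])
E
```

```text
{'time_s': 0.0, 'qpos': array([-1.25162320e+00,  3.00517106e-01,  1.52159448e+00,  6.46168098e-08,
        1.32071507e+00, -6.65920752e-02]), 'joint_vel': array([ 0.00016714,  0.00119833,  0.00019185,  0.00180396,  0.00020181,
       -0.00084172]), 'tau': array([-3.66439044e-04, -5.31805944e+01, -3.52734554e+01,  7.08100456e-02,
        2.43931543e-02, -7.52186452e-05]), 'ee_pos': array([ 0.20693992, -0.50955341,  0.40405528]), 'eef_rot': array([-3.14036139e+00, -8.21765447e-05,  3.85765131e-01]), 'force': array([0.36294665, 0.25166092, 1.46433986]), 'moment': array([-0.01557943, -0.0233364 , -0.00110004]), 'grip_force': 0.0, 'grip_width': 0.09342587963611611} 0.1804
side [[386.7328386    0.         245.73564867]
 [  0.         386.7328386  195.36962131]
 [  0.           0.           1.        ]] 0.013057295964592309 [[ 0.92877368 -0.37058343  0.00688246]
 [-0.24614744 -0.63057642 -0.73606034]
 [ 0.27711168  0.68193937 -0.67688094]] [-0.53243976  0.32097914  1.08146943] [ 0.27383642 -0.73240806  0.97195056]
top [[462.34096635   0.         257.38178655]
 [  0.         462.34096635 200.38913234]
 [  0.           0.           1.        ]] 0.036947325953151075 [[-0.01413398 -0.99985905 -0.00906195]
 [-0.99078884  0.01522529 -0.13455731]
 [ 0.13467632  0.00707665 -0.99086438]] [0.06707961 0.61899073 1.30801385] [0.43807872 0.04838949 1.37996193]
```

View pics/top0.png

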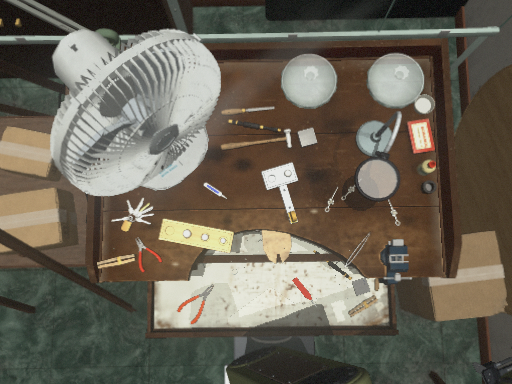

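View pics/side0.png

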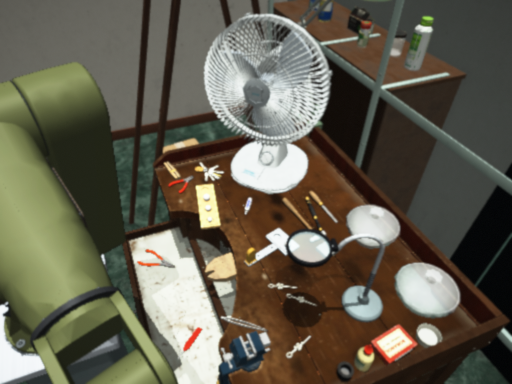

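The top view shows the board at about (197,236) with three balls at u≈185, 205 and 222. The tray plate is at (281,177), its grip at (293,215), the lens at (377,180) and the foot at (376,138). I'll zoom in on both views.

```bash
cat > h.py <<'E'
from station import ctrl
import cv2,numpy as np
def ray(c,uv):
    K=c["intrinsics"];d=np.array([(uv[0]-K[0,2])/K[0,0],(uv[1]-K[1,2])/K[1,1]]);s=d.copy()
    for _ in range(20): s=d/(1+c["k1"]*(s@s))
    return -c["R"].T@c["t"], c["R"].T@np.array([s[0],s[1],1])
def onz(c,uv,z):
    o,d=ray(c,uv);return o+d*(z-o[2])/d[2]
def proj(c,X):
    p=c["R"]@np.asarray(X)+c["t"];s=p[:2]/p[2];s=s*(1+c["k1"]*(s@s));K=c["intrinsics"]
    return np.array([K[0,0]*s[0]+K[0,2],K[1,1]*s[1]+K[1,2]])
def two(ca,ua,cb,ub):
    o1,d1=ray(ca,ua);o2,d2=ray(cb,ub)
    k=np.linalg.lstsq(np.c_[d1,-d2],o2-o1,rcond=None)[0]
    a,b=o1+k[0]*d1,o2+k[1]*d2;return (a+b)/2,np.linalg.norm(a-b)
E
python3 - <<'E'
import cv2,numpy as np
i=cv2.imread("pics/top0.png");cv2.imwrite("pics/topc.png",cv2.resize(i[155:270,150:310],None,fx=5,fy=5,interpolation=cv2.INTER_CUBIC))
i=cv2.imread("pics/side0.png");a=cv2.resize(i[175:240,185:230],None,fx=8,fy=8,interpolation=cv2.INTER_CUBIC);b=cv2.resize(i[220:285,240:295],None,fx=8,fy=8,interpolation=cv2.INTER_CUBIC)
cv2.imwrite("pics/sidec.png",np.hstack([a,b]))
E
```

```text
(no output)
```

View pics/topc.png

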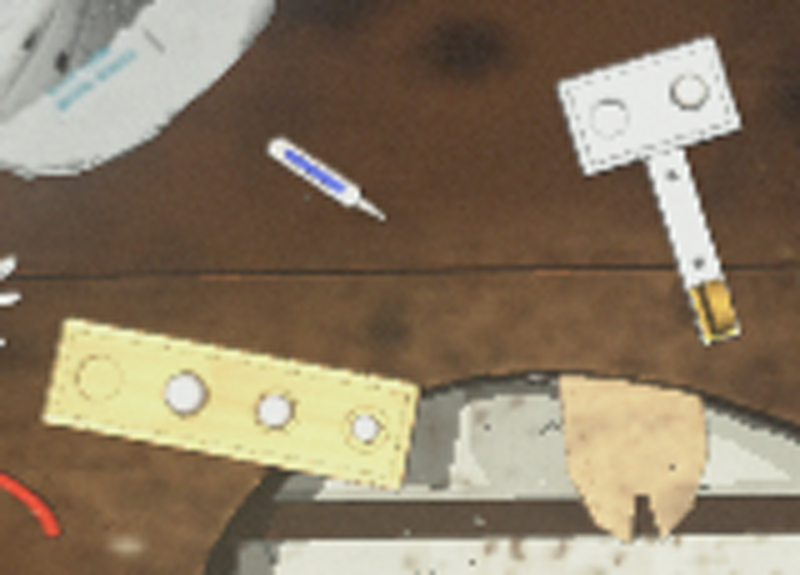

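View pics/sidec.png

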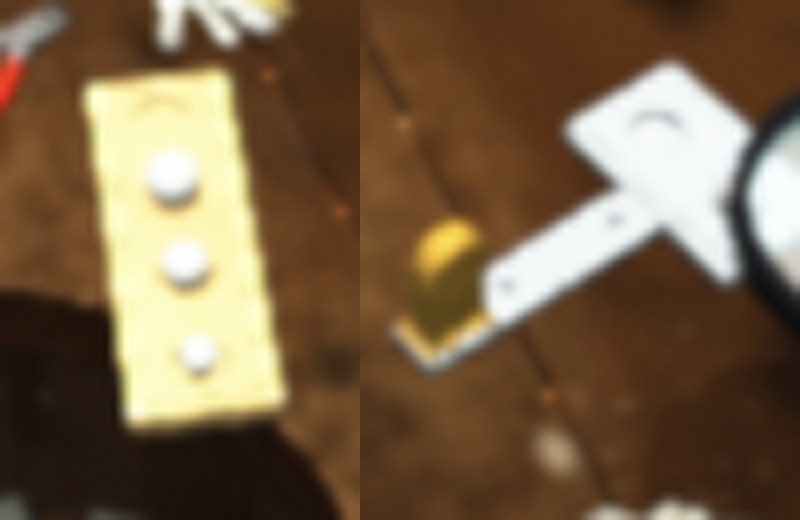

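The crops show the board order from left to right: empty, large at (185,393), mate at (275,410) and small at (365,428). The tray's empty pocket is at (610,118) in the crop, with the ball at (690,91) and the grip at about (715,308). Next I'll measure positions.

Run:
```python
from h import *
T=ctrl.camera("top");S=ctrl.camera("side")
np.set_printoptions(precision=4,suppress=True)
def comp(c,m,near):
    n,l,s,ce=cv2.connectedComponentsWithStats(m.astype(np.uint8)*255,connectivity=4)
    k=1+np.argmin(np.linalg.norm(ce[1:]-near,axis=1)+1e3*(s[1:,4]<20));return l==k,ce[k],s[k]
h=lambda c:cv2.cvtColor(c["img"],cv2.COLOR_BGR2HSV).astype(int)
# board
H=h(T);m=(H[...,0]>12)&(H[...,0]<38)&(H[...,1]>60)&(H[...,2]>150)
M,ce,s=comp(T,m,(197,236));M=cv2.morphologyEx(M.astype(np.uint8),cv2.MORPH_CLOSE,np.ones((9,9)))
r=cv2.minAreaRect(cv2.findContours(M,0,2)[0][0]);bx=np.array([onz(T,p,.012) for p in cv2.boxPoints(r)]);
print("board",bx,bx.mean(0),[np.linalg.norm(bx[i]-bx[i-1]) for i in(1,2)])
bt=lambda c,p,o,f:np.array(o)+(np.array(p)+.5)/f-.5
# tray plate
m=(H[...,1]<40)&(H[...,2]>140);M,ce,s=comp(T,m,(281,177));
M=cv2.morphologyEx(M.astype(np.uint8),cv2.MORPH_CLOSE,np.ones((7,7)))
P=cv2.morphologyEx(M,cv2.MORPH_OPEN,np.ones((11,11)))
r=cv2.minAreaRect(cv2.findContours(P,0,2)[0][0]);bx=np.array([onz(T,p,.010) for p in cv2.boxPoints(r)])
print("plate",bx,bx.mean(0),[np.linalg.norm(bx[i]-bx[i-1]) for i in(1,2)])
hand=[bt(T,p,(150,155),5) for p in((558,85),(712,38),(742,128),(588,174))]
hb=np.array([onz(T,p,.010) for p in hand]);print("plate hand",hb,hb.mean(0))
for n,p,z in(("pe",(610,118),.008),("pf",(690,91),.015),("neck end",(722,337),.008),("hole1",(671,175),.008),("hole2",(699,263),.008),("L",(185,393),.020),("M",(275,410),.018),("Sm",(365,428),.016)):
    print(n,onz(T,bt(T,p,(150,155),5),z))
print("mate2",two(T,bt(T,(275,410),(150,155),5),S,bt(S,(185,262),(185,175),8)))
# yellow grip
m=(H[...,0]>12)&(H[...,0]<32)&(H[...,1]>120)&(H[...,2]>110);M,ce,s=comp(T,m,(293,215));print("grip px",ce,s)
print("grip top", onz(T,ce,.05))
# lens glass
for c,near,n in((T,(377,180),"T"),(S,(310,248),"S")):
    g=c["img"].max(2);M,ce,s=comp(c,g>(90 if n=="T" else 110),near);print(n,ce,s)
    b=cv2.findContours(M.astype(np.uint8),0,2)[0];print(cv2.fitEllipse(max(b,key=len)))
i=np.hstack([cv2.resize(T["img"][120:220,335:425],(400,444)),cv2.resize(S["img"][215:330,270:390],(400,383)).copy() if 0 else cv2.resize(S["img"][215:325,275:385],(444,444))])
cv2.imwrite("pics/lens.png",i)
```

```text
board [[0.5138 0.3536 0.012 ]
 [0.5768 0.3424 0.012 ]
 [0.5325 0.1293 0.012 ]
 [0.47   0.1418 0.012 ]] [0.5233 0.2418 0.012 ] [np.float64(0.06403450785646767), np.float64(0.21764601961216434)]
plate [[ 0.7318  0.0367  0.01  ]
 [ 0.7304 -0.0539  0.01  ]
 [ 0.6631 -0.0522  0.01  ]
 [ 0.6645  0.0377  0.01  ]] [ 0.6975 -0.0079  0.01  ] [np.float64(0.09053504187424279), np.float64(0.0672705047223897)]
plate hand [[ 0.7117  0.0454  0.01  ]
 [ 0.7391 -0.048   0.01  ]
 [ 0.6836 -0.0647  0.01  ]
 [ 0.6571  0.0283  0.01  ]] [ 0.6979 -0.0098  0.01  ]
pe [0.6914 0.0144 0.008 ]
pf [ 0.7058 -0.0337  0.015 ]
neck end [ 0.5581 -0.0497  0.008 ]
hole1 [ 0.656  -0.0216  0.008 ]
hole2 [ 0.6026 -0.0371  0.008 ]
L [0.5287 0.2677 0.02  ]
M [0.5181 0.2149 0.018 ]
Sm [0.5068 0.1622 0.016 ]
mate2 (array([0.5165, 0.2146, 0.0228]), np.float64(0.0025382999389186958))
grip px [293.5385 215.4872] [291 211   7  10  39]
grip top [ 0.5732 -0.0459  0.05  ]
T [377.0369 178.3595] [ 358  159   40   39 1221]
((377.0312805175781, 178.38946533203125), (37.809112548828125, 39.68732452392578), 123.50157928466797)
S [308.8043 246.6126] [288 232  42  30 981]
((308.8674011230469, 246.6121826171875), (28.87422752380371, 41.48776626586914), 101.20826721191406)
```

View pics/lens.png

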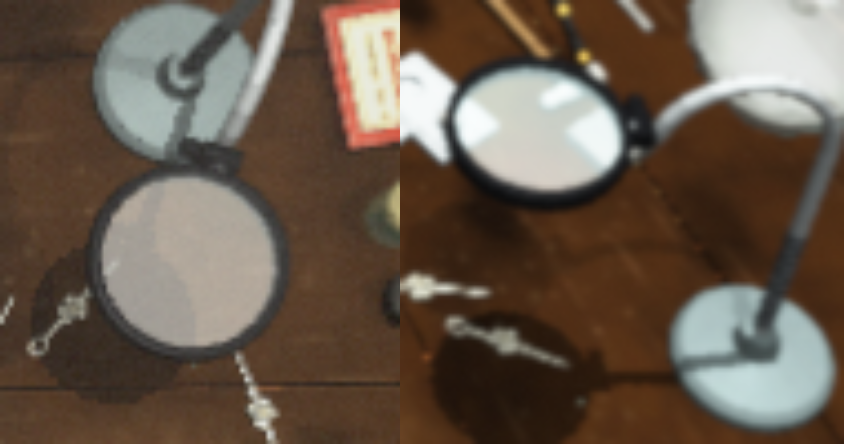

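The glass shows clearly in both views, and the gooseneck arches behind it. The balls, board and tray all agree with the given geometry. Next come the lens position and the first move.

```bash
cat >> h.py <<'E'
def to(x,y,z,yaw):
    "shift (cm, tool axes) and turn about tool z from the present pose"
    from scipy.spatial.transform import Rotation as Ro
    o=ctrl.get_obs();R=Ro.from_euler("xyz",o["eef_rot"]);d=R.inv().apply(np.array([x,y,z])-o["ee_pos"])*100
    rv=(R.inv()*Ro.from_euler("xyz",[np.pi,0,yaw])).as_rotvec()
    print("shift",d.round(2),"turn",rv.round(4),"at",o["ee_pos"].round(4),o["eef_rot"].round(4),"F",o["force"].round(2),"w",round(o["grip_width"],4),"gf",round(o["grip_force"],2),"t",round(o["time_s"],2))
E
python3 - <<'E'
from h import *
T=ctrl.camera("top");S=ctrl.camera("side")
print(two(T,(377.2,178.6),S,(309,247)), onz(T,(377.2,178.6),.257),onz(S,(309,247),.257))
print("foot",onz(T,(374.4,138.5),.01))
to(.5178,.2152,.30,-.204)
E
```

```text
(array([ 0.63924446, -0.23771337,  0.25912574]), np.float64(0.0011221362585805033)) [ 0.64016521 -0.23847109  0.257     ] [ 0.63974834 -0.23615441  0.257     ]
foot [ 0.80802018 -0.29896316  0.01      ]
shift [ 56.07 -55.45  10.47] turn [-4.000e-04  1.000e-04  5.898e-01] at [ 0.207  -0.5096  0.4045] [-3.1412 -0.      0.3858] F [ 0.28  0.38 -0.31] w 0.0939 gf 0.0 t 0.3
```

```bash
python3 -m jog '[[2,-2,0,0,0,0.07],[5,-5,0,0,0,0.15],[8.5,-8.5,0,0,0,0.23],[12,-12,0,0,0,0.31],[15.5,-15.5,0,0,0,0.39],[19,-19,0,0,0,0.47],[22.5,-22.5,0,0,0,0.54],[26,-26,0,0,0,0.59]]' 40; python3 -c "
from h import *
to(.5178,.2152,.26,-.204)"
```

```text
time_s: 1.1
ee_pos: [0.3501, -0.1689, 0.4049]
eef_rot: [3.141, -0.001, -0.207]
force: [1.1, -0.1, -0.2]
grip_width: 0.0382
grip_force: 0.0
shift [  8.48 -41.04  14.49] turn [ 0.0002 -0.0007 -0.0035] at [ 0.3501 -0.1689  0.4049] [ 3.1414e+00 -7.0000e-04 -2.0750e-01] F [ 1.06 -0.12 -0.24] w 0.0382 gf 0.0 t 1.1
```

```bash
python3 -m jog '[[1,-4.5,1,0,0,0],[2,-9,2.5,0,0,0],[3,-13.5,4,0,0,0],[4,-18,5.5,0,0,0],[5,-22.5,7,0,0,0],[6,-27,8.5,0,0,0],[7,-31.5,10,0,0,0],[7.5,-35,11,0,0,0]]' && python3 -m jog '[[0.5,-3,1,0,0,0],[0.8,-5,2,0,0,0],[0.9,-6,3,0,0,0],[0.9,-6,3.4,0,0,0],[0.9,-6,3.4,0,0,0]]'
python3 - <<'E'
from h import *
to(.5178,.2152,.2125,-.204)
S=ctrl.camera("side");T=ctrl.camera("top")
print(proj(S,(.5178,.2152,.018)),proj(T,(.5178,.2152,.018)))
a=cv2.resize(S["img"][160:250,165:245],None,fx=6,fy=6,interpolation=2);b=cv2.resize(T["img"][205:265,175:235],(400,400),interpolation=2)
b=cv2.copyMakeBorder(b,0,140,0,0,0);cv2.imwrite("pics/near1.png",np.hstack([b,a[:,:400]]))
E
```

```text
time_s: 1.9
ee_pos: [0.4949, 0.1591, 0.2935]
eef_rot: [3.141, 0.001, -0.203]
force: [0.4, -1.5, 0.2]
grip_width: 0.0379
grip_force: 0.0
time_s: 2.4
ee_pos: [0.5152, 0.2129, 0.2601]
eef_rot: [3.141, 0.001, -0.204]
force: [0.4, 0.3, -0.3]
grip_width: 0.0374
grip_force: 0.0
shift [ 0.22 -0.28  4.76] turn [ 0.0008  0.0011 -0.0004] at [0.5152 0.2129 0.2601] [ 3.1408e+00  1.1000e-03 -2.0440e-01] F [ 0.43  0.31 -0.33] w 0.0374 gf 0.0 t 2.4
[208.42451957 208.05116053] [204.51244646 236.68893336]
```

View pics/near1.png

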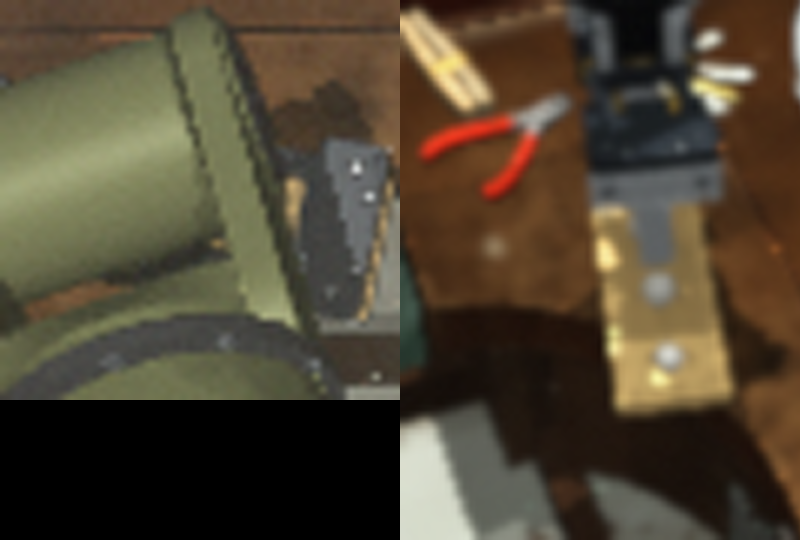

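The side view shows the near finger lined up above the mate ball at (658,290), with the small ball clear at (668,355). I'll descend with force checks, then grip.

```bash
python3 -m jog '[[0.2,-0.3,1.2,0,0,0],[0.2,-0.3,2.4,0,0,0],[0.2,-0.3,3.4,0,0,0],[0.2,-0.3,4.1,0,0,0],[0.2,-0.3,4.5,0,0,0],[0.2,-0.3,4.7,0,0,0],[0.2,-0.3,4.7,0,0,0]]' && python3 -m jog '[[0,0,0,0,0,0],[0,0,0,0,0,0],[0,0,0,0,0,0],[0,0,0,0,0,0],[0,0,0,0,0,0],[0,0,0,0,0,0]]' 10 6
```

```text
time_s: 3.2
ee_pos: [0.518, 0.2162, 0.2135]
eef_rot: [3.142, 0.0, -0.204]
force: [-0.2, -0.3, 0.3]
grip_width: 0.0374
grip_force: 0.0
time_s: 3.8
ee_pos: [0.518, 0.2161, 0.2138]
eef_rot: [-3.141, -0.0, -0.204]
force: [-0.3, -0.8, 1.6]
grip_width: 0.0192
grip_force: 6.0
```

Width is 19 mm, so this is the mate. Lifting it.

```bash
python3 -m jog '[[0,0,-0.3,0,0,0],[0,0,-1,0,0,0],[0,0,-2.2,0,0,0],[0,0,-3.7,0,0,0],[0,0,-5.2,0,0,0],[0,0,-6.4,0,0,0],[0,0,-7,0,0,0],[0,0,-7,0,0,0]]'
python3 - <<'E'
from h import *
to(.6914,.0144,.285,.288)
S=ctrl.camera("side")
cv2.imwrite("pics/lift.png",cv2.resize(S["img"][110:230,165:265],None,fx=5,fy=5,interpolation=2))
E
```

```text
time_s: 4.6
ee_pos: [0.518, 0.2162, 0.2847]
eef_rot: [-3.141, -0.001, -0.204]
force: [-0.6, 0.4, -0.5]
grip_width: 0.0195
grip_force: 6.0
shift [ 2.107e+01  1.624e+01 -1.000e-02] turn [-4.000e-04 -1.500e-03 -4.922e-01] at [0.518  0.2162 0.2847] [-3.1408e+00 -1.3000e-03 -2.0420e-01] F [-0.64  0.44 -0.48] w 0.0195 gf 6.0 t 4.6
```

View pics/lift.png

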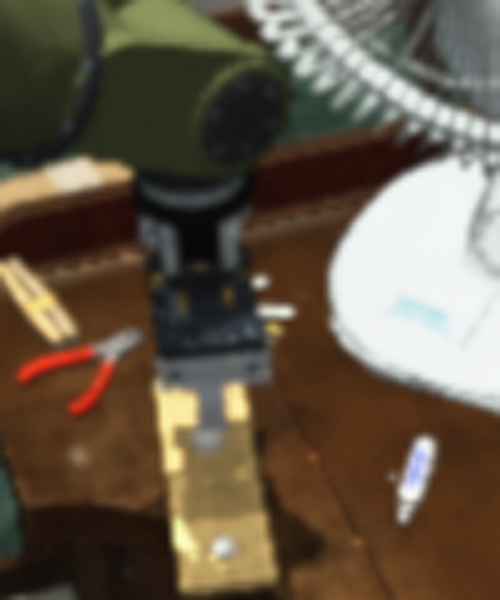

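The mate is held between the tips at (207,440). I'll cross-check the tray from the side view and carry the ball toward it.

```bash
python3 - <<'E'
from h import *
S=ctrl.camera("side")
bt=lambda p:np.array((240,220))+(np.array(p)-(360,0)+.5)/8-.5
for p,z in(((670,60),.01),((565,130),.01),((735,288),.01),((440,370),0)): print(onz(S,bt(p),z))
E
python3 -m jog '[[0.7,0.5,0,0,0,-0.02],[2.2,1.7,0,0,0,-0.06],[4.5,3.5,0,0,0,-0.12],[7,5.5,0,0,0,-0.18],[9.5,7.5,0,0,0,-0.24],[12,9.5,0,0,0,-0.3],[14.5,11.3,0,0,0,-0.36],[16.5,13,0,0,0,-0.42]]' && python3 -m jog '[[1.3,0.8,0,0,0,-0.04],[2,1.2,0,0,0,-0.07],[2.2,1.3,0,0,0,-0.07],[2.2,1.3,0,0,0,-0.07],[2.2,1.3,0,0,0,-0.07]]'; python3 -c "
from h import *
to(.6911,.0143,.25,.288)"
```

```text
[0.71153395 0.0499154  0.01      ]
[0.65438347 0.03022702 0.01      ]
[ 0.68325918 -0.06952166  0.01      ]
[ 5.63304786e-01 -5.69740537e-02 -1.11022302e-16]
time_s: 5.5
ee_pos: [0.654, 0.0541, 0.2826]
eef_rot: [-3.141, 0.001, 0.218]
force: [1.1, -0.0, 0.1]
grip_width: 0.0193
grip_force: 6.0
time_s: 6.0
ee_pos: [0.6771, 0.0477, 0.2833]
eef_rot: [-3.141, 0.001, 0.285]
force: [-1.0, 0.4, 0.3]
grip_width: 0.0195
grip_force: 6.0
shift [0.4  3.6  3.33] turn [-0.0002  0.0007 -0.0026] at [0.6771 0.0477 0.2833] [-3.1414e+00  7.0000e-04  2.8540e-01] F [-0.96  0.44  0.34] w 0.0195 gf 6.0 t 6.0
```

```bash
python3 -m jog '[[0.1,0.6,0.5,0,0,0],[0.3,1.6,1.3,0,0,0],[0.4,2.7,2.3,0,0,0],[0.4,3.4,3,0,0,0],[0.4,3.6,3.3,0,0,0],[0.4,3.6,3.3,0,0,0],[0.4,3.6,3.3,0,0,0]]'
python3 - <<'E'
from h import *
to(.6911,.0143,.211,.288)
S=ctrl.camera("side");T=ctrl.camera("top");o=ctrl.get_obs();p=o["ee_pos"]
print("ball exp",proj(S,(p[0],p[1],p[2]-.199+.0032)),proj(T,(p[0],p[1],p[2]-.1958)))
a=cv2.resize(S["img"][190:260,245:305],(480,560),interpolation=2);b=cv2.resize(T["img"][155:225,265:305],(320,560),interpolation=2)
cv2.imwrite("pics/place.png",np.hstack([b,a]))
E
```

```text
time_s: 6.7
ee_pos: [0.6915, 0.0141, 0.2509]
eef_rot: [3.142, -0.0, 0.286]
force: [0.0, 0.1, -0.4]
grip_width: 0.0193
grip_force: 6.0
shift [-0.03 -0.03  3.99] turn [ 0.     -0.0003 -0.0021] at [0.6915 0.0141 0.2509] [ 3.1416e+00 -3.0000e-04  2.8590e-01] F [ 0.03  0.06 -0.45] w 0.0193 gf 6.0 t 6.7
ball exp [278.29291308 226.74032542] [271.96445391 175.20872703]
```

View pics/place.png

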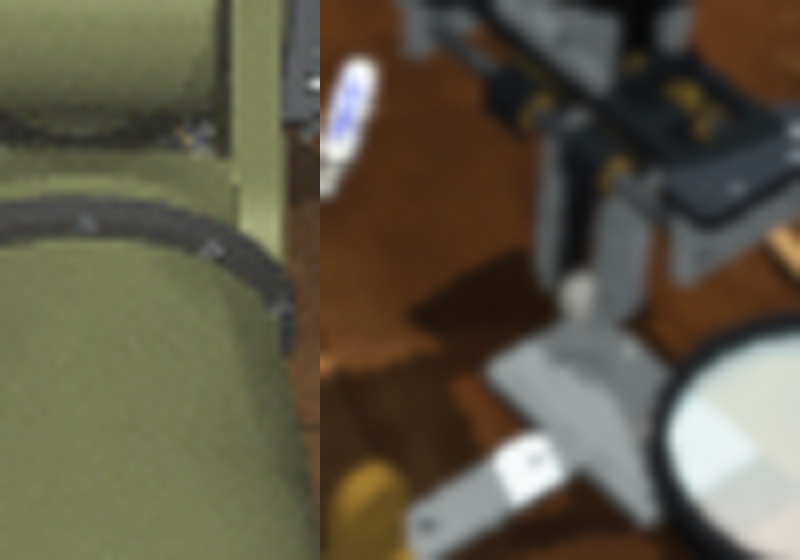

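The ball sits where expected over the pocket, at side (277,227). Lowering it gently.

```bash
python3 -m jog '[[0,0,0.7,0,0,0],[0,0,1.7,0,0,0],[0,0,2.6,0,0,0],[0,0,3.2,0,0,0],[0,0,3.5,0,0,0],[0,0,3.7,0,0,0],[0,0,3.85,0,0,0],[0,0,3.9,0,0,0]]' && python3 -m jog '[[0,0,0.05,0,0,0],[0,0,0.1,0,0,0],[0,0,0.1,0,0,0]]'; python3 -c "
from h import *
to(.6911,.0143,.2108,.288)"
```

```text
time_s: 7.6
ee_pos: [0.6915, 0.0139, 0.2118]
eef_rot: [3.141, -0.0, 0.286]
force: [-0.2, 0.3, -0.3]
grip_width: 0.0189
grip_force: 6.0
time_s: 7.9
ee_pos: [0.6915, 0.014, 0.2109]
eef_rot: [3.141, -0.0, 0.286]
force: [1.0, 0.6, 1.4]
grip_width: 0.0194
grip_force: 6.0
shift [-0.03 -0.04  0.01] turn [ 0.0001 -0.0004 -0.0022] at [0.6915 0.014  0.2109] [ 3.1415e+00 -4.0000e-04  2.8580e-01] F [1.01 0.64 1.38] w 0.0194 gf 6.0 t 7.9
```

```bash
python3 -m jog '[[0,0,0.05,0,0,0],[0,0,0.05,0,0,0]]' && python3 -m jog '[[0,0,0,0,0,0],[0,0,0,0,0,0],[0,0,0,0,0,0]]' 26 && python3 -m jog '[[0,0,0,0,0,0],[0,0,0,0,0,0],[0,0,0,0,0,0]]' 36 && python3 -m jog '[[0,0,-0.3,0,0,0],[0,0,-1,0,0,0],[0,0,-2.2,0,0,0],[0,0,-4,0,0,0],[0,0,-6,0,0,0],[0,0,-8,0,0,0],[0,0,-9.5,0,0,0],[0,0,-10,0,0,0]]'; python3 -c "
from h import *
to(.5733,-.0467,.31,.288)"
```

```text
time_s: 8.1
ee_pos: [0.6916, 0.014, 0.2107]
eef_rot: [3.141, -0.001, 0.286]
force: [-0.7, 0.4, 4.3]
grip_width: 0.0191
grip_force: 6.0
time_s: 8.4
ee_pos: [0.6914, 0.014, 0.2098]
eef_rot: [-3.141, 0.0, 0.286]
force: [0.4, -1.3, 0.4]
grip_width: 0.025
grip_force: 0.0
time_s: 8.7
ee_pos: [0.6914, 0.014, 0.2101]
eef_rot: [-3.142, 0.0, 0.286]
force: [-0.1, 0.2, 0.2]
grip_width: 0.0343
grip_force: 0.0
time_s: 9.5
ee_pos: [0.6915, 0.014, 0.3131]
eef_rot: [3.141, -0.003, 0.286]
force: [0.5, 0.3, 0.4]
grip_width: 0.0343
grip_force: 0.0
shift [-13.05   2.49   0.27] turn [ 0.0011 -0.0033 -0.0022] at [0.6915 0.014  0.3131] [ 3.1405 -0.0033  0.2858] F [0.55 0.26 0.35] w 0.0343 gf 0.0 t 9.5
```

```bash
python3 -m jog '[[-1,0.2,0,0,0,0],[-3,0.6,0,0,0,0],[-5.5,1.1,0,0,0,0],[-8,1.6,0,0,0,0],[-10.5,2,0,0,0,0],[-12.2,2.4,0,0,0,0],[-13,2.5,0.2,0,0,0],[-13,2.5,0.2,0,0,0]]'
python3 - <<'E'
from h import *
to(.5733,-.0467,.2224,.288)
S=ctrl.camera("side");T=ctrl.camera("top")
print(proj(S,(.5733,-.0467,.042)),proj(S,(.6911,.0143,.015)),proj(T,(.6911,.0143,.015)))
a=cv2.resize(S["img"][200:280,235:295],(420,560),interpolation=2);b=cv2.resize(T["img"][160:230,260:307],(376,560),interpolation=2)
cv2.imwrite("pics/grip.png",np.hstack([b,a]))
E
```

```text
time_s: 10.3
ee_pos: [0.5734, -0.0469, 0.308]
eef_rot: [-3.141, 0.0, 0.285]
force: [0.0, -0.4, 0.0]
grip_width: 0.0335
grip_force: 0.0
shift [-0.   -0.02  8.56] turn [-0.0002  0.0004 -0.0028] at [ 0.5734 -0.0469  0.308 ] [-3.1414e+00  4.0000e-04  2.8520e-01] F [ 0.03 -0.37  0.03] w 0.0335 gf 0.0 t 10.3
[251.51235067 253.85168101] [277.42087464 235.13086087] [271.68328743 177.86036461]
```

View pics/grip.png

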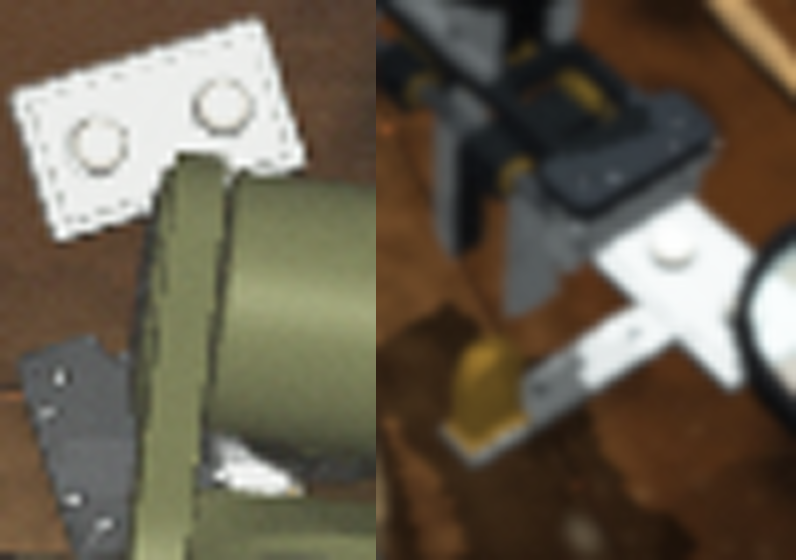

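Both balls sit in their pockets at (100,143) and (222,105), and the open fingers are squarely above the brass grip. Descending and gripping.

```bash
python3 -m jog '[[0,0,1,0,0,0],[0,0,2.5,0,0,0],[0,0,4,0,0,0],[0,0,5.5,0,0,0],[0,0,7,0,0,0],[0,0,8,0,0,0],[0,0,8.5,0,0,0],[0,0,8.55,0,0,0]]' && python3 -m jog '[[0,0,0,0,0,0],[0,0,0,0,0,0],[0,0,0,0,0,0],[0,0,0,0,0,0],[0,0,0,0,0,0],[0,0,0,0,0,0],[0,0,0,0,0,0]]' 5 5 && python3 -m jog '[[0,0,0,0,0,0],[0,0,0,0,0,0],[0,0,0,0,0,0]]' 5 25 && python3 -m jog '[[0,0,0,0,0,0],[0,0,0,0,0,0],[0,0,0,0,0,0]]' 5 60
```

```text
time_s: 11.2
ee_pos: [0.5737, -0.0467, 0.2221]
eef_rot: [-3.141, 0.001, 0.286]
force: [0.4, -0.1, 0.4]
grip_width: 0.034
grip_force: 0.0
time_s: 11.9
ee_pos: [0.5739, -0.0466, 0.2231]
eef_rot: [3.141, -0.001, 0.286]
force: [-1.6, 1.8, 6.8]
grip_width: 0.0119
grip_force: 5.0
time_s: 12.2
ee_pos: [0.5739, -0.0466, 0.2232]
eef_rot: [3.141, -0.001, 0.286]
force: [-1.5, 0.6, 5.9]
grip_width: 0.0122
grip_force: 25.0
time_s: 12.5
ee_pos: [0.5739, -0.0466, 0.2232]
eef_rot: [3.141, -0.001, 0.286]
force: [-1.3, 1.2, 5.6]
grip_width: 0.0114
grip_force: 60.0
```

```bash
python3 -m jog '[[0,0,-0.1,0,0,0],[0,0,-0.3,0,0,0],[0,0,-0.6,0,0,0],[0,0,-1,0,0,0],[0,0,-1.4,0,0,0],[0,0,-1.8,0,0,0],[0,0,-2,0,0,0],[0,0,-2,0,0,0]]'
python3 - <<'E'
from h import *
to(.5733,-.0467,.382,.286)
o=ctrl.get_obs();print(o["moment"])
S=ctrl.camera("side");T=ctrl.camera("top")
z=o["ee_pos"][2]-.2224
print("expect balls",proj(S,(.6911,.0143,.015+z)),proj(T,(.6911,.0143,.015+z)), "corner NL",proj(S,(.7115,.0475,.01+z)),proj(S,(.6835,-.0665,.01+z)))
a=cv2.resize(S["img"][200:280,235:295],(420,560),interpolation=2);b=cv2.resize(T["img"][160:230,260:307],(376,560),interpolation=2)
cv2.imwrite("pics/lift2.png",np.hstack([b,a]))
E
```

```text
time_s: 13.3
ee_pos: [0.5738, -0.0467, 0.243]
eef_rot: [3.141, -0.001, 0.286]
force: [-0.5, 0.0, -2.2]
grip_width: 0.0114
grip_force: 60.0
shift [-4.00e-02 -1.00e-02 -1.39e+01] turn [ 0.0002 -0.0005 -0.0002] at [ 0.5738 -0.0467  0.243 ] [ 3.1414e+00 -5.0000e-04  2.8580e-01] F [-0.48  0.   -2.17] w 0.0114 gf 59.99 t 13.3
[-0.09100619  0.10357669 -0.03186465]
expect balls [277.81534083 230.90303209] [271.83423255 176.5828495 ] corner NL [279.00793004 223.35157727] [286.59336563 250.64258159]
```

View pics/lift2.png

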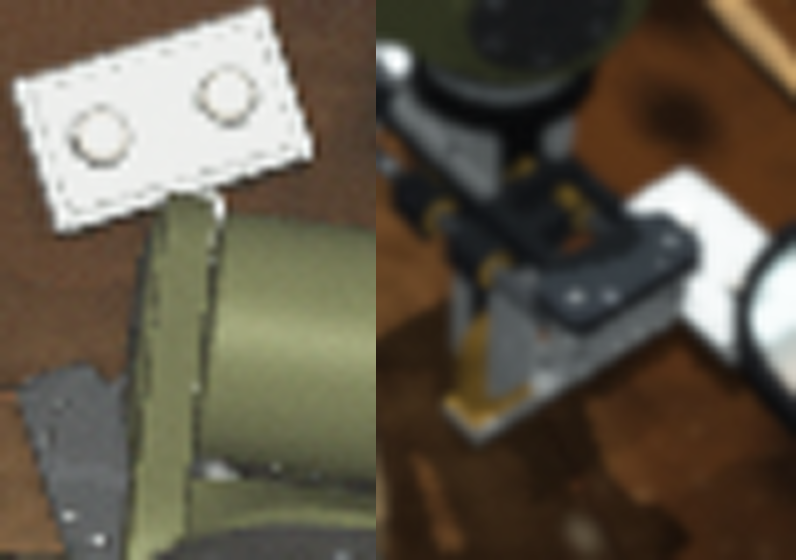

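The tray hangs level: its ball and corner are within 0.4 px of the level prediction. Lifting on smoothly.

```bash
python3 -m jog '[[0,0,-0.3,0,0,0],[0,0,-0.9,0,0,0],[0,0,-1.7,0,0,0],[0,0,-2.6,0,0,0],[0,0,-3.6,0,0,0],[0,0,-4.6,0,0,0],[0,0,-5.6,0,0,0],[0,0,-6.6,0,0,0]]' && python3 -m jog '[[0,0,-1,0,0,0],[0,0,-2,0,0,0],[0,0,-3,0,0,0],[0,0,-4,0,0,0],[0,0,-5,0,0,0],[0,0,-5.9,0,0,0],[0,0,-6.6,0,0,0],[0,0,-7.1,0,0,0]]' && python3 -m jog '[[0,0,-0.1,0,0,0],[0,0,-0.1,0,0,0]]'; python3 -c "
from h import *
to(.49,-.12,.382,0)
to(.518,-.193,.382,-.355)"
```

```text
time_s: 14.2
ee_pos: [0.5737, -0.0467, 0.3096]
eef_rot: [3.141, -0.0, 0.286]
force: [-0.6, -0.4, -2.6]
grip_width: 0.0116
grip_force: 60.0
time_s: 15.0
ee_pos: [0.5738, -0.0466, 0.3803]
eef_rot: [3.141, -0.0, 0.286]
force: [0.5, -0.4, -2.5]
grip_width: 0.0115
grip_force: 60.0
time_s: 15.2
ee_pos: [0.5738, -0.0466, 0.3805]
eef_rot: [-3.142, 0.0, 0.286]
force: [0.3, -0.3, -1.3]
grip_width: 0.0117
grip_force: 60.0
shift [-10.1    4.68  -0.15] turn [-0.000e+00  2.000e-04  2.858e-01] at [ 0.5738 -0.0466  0.3805] [-3.1415e+00  2.0000e-04  2.8580e-01] F [ 0.26 -0.31 -1.32] w 0.0117 gf 59.99 t 15.2
shift [-9.48 12.47 -0.15] turn [-0.000e+00  2.000e-04  6.408e-01] at [ 0.5738 -0.0466  0.3805] [-3.1415e+00  2.0000e-04  2.8580e-01] F [ 0.26 -0.31 -1.32] w 0.0117 gf 59.99 t 15.2
```

```bash
python3 -m jog '[[-0.2,0.1,0,0,0,0.006],[-0.6,0.3,0,0,0,0.02],[-1.3,0.6,0,0,0,0.04],[-2.1,1,0,0,0,0.065],[-3,1.4,0,0,0,0.09],[-3.8,1.8,-0.1,0,0,0.115],[-4.4,2.1,-0.1,0,0,0.135],[-4.7,2.2,-0.1,0,0,0.143]]' && python3 -m jog '[[-0.2,0.1,0,0,0,0.006],[-0.6,0.3,0,0,0,0.02],[-1.3,0.6,0,0,0,0.04],[-2.1,1,0,0,0,0.065],[-3,1.4,0,0,0,0.09],[-3.8,1.8,0,0,0,0.115],[-4.4,2.1,0,0,0,0.135],[-4.7,2.2,0,0,0,0.143]]'; python3 -c "
from h import *
to(.518,-.193,.382,-.355)"
```

```text
time_s: 16.0
ee_pos: [0.5344, -0.0816, 0.3818]
eef_rot: [3.142, -0.0, 0.141]
force: [-0.2, 0.2, -1.8]
grip_width: 0.0119
grip_force: 60.0
time_s: 16.8
ee_pos: [0.4909, -0.1099, 0.3818]
eef_rot: [3.142, -0.0, -0.002]
force: [0.1, -0.6, -1.5]
grip_width: 0.0117
grip_force: 60.0
shift [ 2.72  8.3  -0.02] turn [ 0.00e+00 -2.00e-04  3.53e-01] at [ 0.4909 -0.1099  0.3818] [ 3.1415e+00 -2.0000e-04 -2.0000e-03] F [ 0.11 -0.57 -1.51] w 0.0117 gf 59.99 t 16.8
```

```bash
python3 -m jog '[[0,0.2,0,0,0,0.008],[0,0.6,0,0,0,0.025],[0,1.2,0,0,0,0.05],[0,1.9,0,0,0,0.08],[0,2.7,0,0,0,0.115],[0,3.4,0,0,0,0.145],[0,3.9,0,0,0,0.167],[0,4.1,0,0,0,0.175]]' && python3 -m jog '[[0,0,0,0,0,0],[0,0,0,0,0,0]]'; python3 -c "
from h import *
to(.518,-.193,.382,-.355)"
```

```text
time_s: 17.6
ee_pos: [0.4915, -0.1511, 0.3816]
eef_rot: [-3.142, 0.0, -0.177]
force: [-1.1, -0.3, -1.7]
grip_width: 0.0115
grip_force: 60.0
time_s: 17.8
ee_pos: [0.4915, -0.1504, 0.3817]
eef_rot: [-3.142, -0.0, -0.175]
force: [0.1, 0.5, -3.1]
grip_width: 0.0118
grip_force: 60.0
shift [ 3.35  3.74 -0.03] turn [-1.000e-04 -0.000e+00  1.801e-01] at [ 0.4915 -0.1504  0.3817] [-3.1415 -0.     -0.1749] F [ 0.05  0.51 -3.14] w 0.0118 gf 59.99 t 17.8
```

```bash
python3 -m jog '[[0.2,0.2,0,0,0,0.008],[0.5,0.6,0,0,0,0.025],[1,1.1,0,0,0,0.05],[1.6,1.8,0,0,0,0.085],[2.2,2.5,0,0,0,0.12],[2.8,3.1,0,0,0,0.15],[3.2,3.5,0,0,0,0.172],[3.35,3.7,0,0,0,0.18]]' && python3 -m jog '[[0,0,0,0,0,0],[0,0,0,0,0,0],[0,0,0,0,0,0],[0,0,0,0,0,0],[0,0,0,0,0,0]]'
python3 - <<'E'
from h import *
to(.518,-.193,.382,-.355)
o=ctrl.get_obs();print(o["moment"]);p=o["ee_pos"];y=o["eef_rot"][2]
S=ctrl.camera("side");T=ctrl.camera("top");np.set_printoptions(precision=4,suppress=True)
c,s=np.cos(y),np.sin(y);tw=lambda a:np.array([p[0]+c*a[0]-s*a[1],p[1]+s*a[0]+c*a[1],p[2]-.2224+a[2]])
for n,a in(("view",(.13,0,.01)),("ballL",(.13,.025,.015)),("ballR",(.13,-.025,.015)),("cFL",(.16,.05,.01)),("cFR",(.16,-.05,.01)),("cNL",(.1,.05,.01)),("cNR",(.1,-.05,.01))):
    print(n,tw(a),"top",proj(T,tw(a)),"side",proj(S,tw(a)))
# white plate outside ring / through glass: extents
for n,c_,b in(("top",T,(340,420,140,235)),("side",S,(265,345,215,315))):
    g=c_["img"][b[2]:b[3],b[0]:b[1]];H=cv2.cvtColor(g,cv2.COLOR_BGR2HSV);m=((H[...,1]<45)&(H[...,2]>(135 if n=="top" else 150))).astype(np.uint8)
    N,l,st,ce=cv2.connectedComponentsWithStats(m)
    for k in range(1,N):
        if st[k,4]>25: print(n,st[k]+[b[0],b[2],0,0,0],ce[k]+[b[0],b[2]],cv2.boxPoints(cv2.minAreaRect(np.argwhere(l==k)[:,::-1].astype(np.float32))).round(1).tolist())
E
```

```text
time_s: 18.6
ee_pos: [0.5183, -0.1933, 0.3814]
eef_rot: [-3.142, 0.0, -0.357]
force: [-0.6, 0.0, -1.4]
grip_width: 0.0115
grip_force: 60.0
time_s: 19.1
ee_pos: [0.518, -0.1926, 0.3818]
eef_rot: [-3.142, -0.0, -0.355]
force: [-0.2, 0.9, -1.7]
grip_width: 0.0115
grip_force: 60.0
shift [ 0.01  0.04 -0.02] turn [-0.     -0.0002  0.0001] at [ 0.518  -0.1926  0.3818] [-3.1416e+00 -2.0000e-04 -3.5490e-01] F [-0.19  0.95 -1.72] w 0.0115 gf 59.99 t 19.1
[ 0.03654242  0.09044356 -0.0097521 ]
view [ 0.6399 -0.2378  0.1694] top [368.7118 184.7238] side [305.3114 269.7697]
ballL [ 0.6486 -0.2144  0.1744] top [360.0536 181.2969] side [304.1808 260.6445]
ballR [ 0.6312 -0.2612  0.1744] top [378.2736 187.5201] side [306.9325 276.803 ]
cFL [ 0.6854 -0.2013  0.1694] top [354.1352 168.0569] side [314.0321 254.0495]
cFR [ 0.6506 -0.2951  0.1694] top [390.3435 180.3608] side [320.3933 286.3506]
cNL [ 0.6291 -0.1805  0.1694] top [347.0982 189.0842] side [291.3138 254.3816]
cNR [ 0.5944 -0.2743  0.1694] top [383.474  201.5785] side [295.9002 286.7461]
top [358 140  18  15 170] [367.1941 145.4059] [[15.5, 1
[... 165 characters left out ...]
2 140] [384.5357 144.7571] [[37.0, 0.0], [53.0, 0.0], [53.0, 11.0], [37.0, 11.0]]
top [415 140   5   8  34] [417.3235 143.1765] [[75.0, 0.0], [79.0, 0.0], [79.0, 7.0], [75.0, 7.0]]
top [ 358  160   39   38 1156] [376.9611 178.5138] [[18.0, 20.0], [56.0, 20.0], [56.0, 57.0], [18.0, 57.0]]
side [289 232  41  30 940] [308.9383 246.7649] [[24.0, 17.0], [64.0, 17.0], [64.0, 46.0], [24.0, 46.0]]
side [266 267  23   9 146] [277.137 271.274] [[1.0, 52.0], [23.0, 52.0], [23.0, 60.0], [1.0, 60.0]]
side [296 275  22  12 161] [306.5528 281.2609] [[31.0, 60.0], [52.0, 60.0], [52.0, 71.0], [31.0, 71.0]]
side [276 283  13   6  41] [280.878  285.6341] [[11.0, 73.0], [11.0, 68.0], [23.0, 68.0], [23.0, 73.0]]
```

The tray is at its pose, with the near plate edge at the predicted pixels. I'll do one numeric check that both balls are there before handing in.

Run:
```python
from h import *
S=ctrl.camera("side");T=ctrl.camera("top")
g=lambda c:cv2.cvtColor(c["img"],cv2.COLOR_BGR2GRAY)
print("side ballR (307,277)");print(g(S)[262:290,294:322:1][::2])
print("side ballL (304,261)");print(g(S)[250:272,292:318][::2])
print("top L(360,181) R(378,187.5)");print(g(T)[172:200:1,348:390])
```

```text
side ballR (307,277)
[[ 76  52  34  22  18  18  22  30  39  41  46  56  72  87  96 108 115 116
  115 113 106  91  73  62  50  40  34  31]
 [108 108 104  91  70  50  33  22  20  18  19  20  24  24  25  25  26  28
   29  28  25  25  22  21  19  17  16  17]
 [109 112 115 116 114 110 103  93  83  71  61  51  43  36  33  32  28  24
   26  30  30  28  26  27  29  33  40  45]
 [109 113 115 116 115 114 115 115 114 114 114 111 109 106 105 106 106 104
  103 104 101  93  73  58  54  54  53  53]
 [109 110 113 116 116 115 114 115 115 115 115 116 114 113 113 115 115 115
  115 113 111 105  83  63  58  56  55  54]
 [108 110 113 115 117 114 113 115 115 114 115 116 114 114 114 115 116 117
  115 113 111 109 101  81  65  59  58  57]
 [106 110 112 115 115 115 114 113 115 116 123 135 144 146 139 128 119 117
  116 114 113 112 107  87  69  62  60  59]
 [ 99 117 116 115 116 116 114 110 110 126 149 169 182 187 182 168 145 127
  125 127 130 137 138 115  81  60  54  52]
 [114 141 144 146 150 150 145 129 119 137 167 192 207 214 209 193 167 154
  155 158 158 155 156 151 110  65  50  49]
 [ 97 135 148 154 157 158 
[... 1300 characters left out ...]
  96 108
  115 116 115 113 106  91  73  62]
 [ 85 104 108 108 104  91  70  50  33  22  20  18  19  20  24  24  25  25
   26  28  29  28  25  25  22  21]
 [ 81 101 109 112 115 116 114 110 103  93  83  71  61  51  43  36  33  32
   28  24  26  30  30  28  26  27]
 [ 99 104 109 113 115 116 115 114 115 115 114 114 114 111 109 106 105 106
  106 104 103 104 101  93  73  58]
 [108 107 109 110 113 116 116 115 114 115 115 115 115 116 114 113 113 115
  115 115 115 113 111 105  83  63]]
top L(360,181) R(378,187.5)
[[ 67  73  67 ... 176 175 176]
 [ 70  70  72 ... 178 177 177]
 [ 66  68  65 ... 176 178 175]
 ...
 [ 46  45  51 ...  64  66  62]
 [ 40  48  46 ...  65  62  60]
 [ 44  41  51 ...  68 122  97]]
```

The right ball shows exactly where predicted, at (307,277). The left ball lies behind the ring in the side view, so I'll check it through the glass in the top view.

Run:
```python
from h import *
T=ctrl.camera("top");g=cv2.cvtColor(T["img"],cv2.COLOR_BGR2GRAY)
np.set_printoptions(linewidth=300,threshold=100000)
print(g[173:195,350:388])
```

```text
[[ 68  71  81 113 106  48  66  63 127 192 194 193 196 198 199 197 188 182 175 171 178 180 177 175 177 175 178 178 176 178 175 174 178 176 176 177 173 177]
 [ 69  67  93 115  84  43  66  62 157 193 196 198 195 192 195 198 198 193 193 187 185 183 179 177 175 178 174 175 176 176 179 178 178 177 176 179 178 177]
 [ 70  62 105 111  66  49  66  68 192 196 196 195 196 195 195 196 192 193 195 198 197 192 188 184 177 178 177 172 175 174 177 176 176 177 179 176 177 177]
 [ 69  71 114 107  54  49  65  89 191 196 197 197 197 197 196 195 194 195 196 193 193 194 198 192 195 190 184 177 175 178 175 176 176 176 175 178 176 176]
 [ 54  90 117 106  59  56  67  88 192 193 197 198 198 198 196 198 195 199 199 197 195 197 196 193 196 198 195 197 189 187 179 179 180 176 176 177 177 174]
 [ 53 107 116 112  60  55  69  79 187 189 196 199 197 200 196 197 196 196 197 197 197 196 196 197 196 196 194 196 199 206 207 199 191 181 179 179 179 178]
 [ 70 112 110 111  60  59  71  59 190 199 204 206 205 200 196 197 197 198 198 198 197 197 196 197 196 196 196 196 197 206 211 214 212 207 199 190 183 181]
 [ 92 118 110 1
[... 1610 characters left out ...]
96 196 195 197 195 195 194 196 191 194 199 201 211 211 207 210 207 209 213 191]
 [115  79  79  94 113 115 119 112  55  47  76  74  55 179 197 196 197 196 195 193 196 197 196 195 194 192 196 190 192 198 198 209 212 213 207 208 198 183]
 [108  57  47  50  62  81  96 111  80  49  52  80  72  81 181 189 191 194 197 194 197 198 196 195 197 195 199 205 204 205 211 214 214 211 211 210 190 177]
 [ 48  49  44  46  49  54  57  64  85  67  48  51  82  62  65 102 152 183 192 193 197 195 198 198 194 199 210 213 213 211 212 213 212 208 212 212 186 179]
 [ 46  48  49  43  52  57  49  51  54  54  55  50  59  58  68  92  89  84 126 149 187 197 197 197 196 210 214 211 213 212 213 209 213 206 211 198 182 177]]
```

Both balls show: the left one as a bright disc at top (360,181), the right one at (378,187). The plate is 80 mm below the lens and level, so I'm handing in.

```bash
python3 -c "
from station import ctrl
print(ctrl.hand_in())"
```

```text
the job is handed in; nothing more can be done
None
```

I set the matching 20 mm ball in the tray's empty pocket and handed the job in at about 19 s of the 58 s. The tray is gripped, level and still, with both balls under the glass and its plate about 8 cm below; the other two balls stay in the board.

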